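# Restock the display rack in reverse order

### The job

Move the three jars from the wooden carrier to the metal display rack in reverse order: the jar that stands next to the carrier's tall end board goes to the place farthest from the display's white price card, the middle jar to the middle, and the jar farthest from the end board goes next to the white price card. Stand each jar upright in the middle of its black disc and let go of it. Do not tip any jar over, and leave the tape roll and the black marker where they are.

Things in the scene. Friction and masses are not known exactly. Their poses are not given: they have to be found in the camera images.
- narrow_jar: Small narrow jar with cream lid, 60 mm across and 92 mm high; its lid is the top 18 mm and 54 mm across; about 0.29 kg. Loose, closed, upright at the start. Origin: centre of its underside, z up. Grasp it from above across the lid or the body; held by the lid alone it can swing. 
- squat_jar: Wide low jar with grey lid, 70 mm across and 86 mm high; its lid is the top 18 mm and 62 mm across; about 0.34 kg. Loose, closed, upright at the start. Origin: centre of its underside, z up. Grasp it from above across the lid or the body; held by the lid alone it can swing. 
- tall_jar: Tall jar with white lid, 68 mm across and 122 mm high; its lid is the top 18 mm and 60 mm across; about 0.48 kg. Loose, closed, upright at the start. Origin: centre of its underside, z up. Grasp it from above across the lid or the body; held by the lid alone it can swing. 
- carrier: Wooden carrier, fixed, 108 mm (x) by 280 mm (y), in which the three jars stand in a row along its y axis, on cork pads at y = -85, 0 and +85 mm whose tops are 16 mm above the table; which jar stands where varies. Side walls and the -y end wall are 28 mm high. The tall end board, with a round hand grip across its top (87 mm high), is at its +y end. Origin: centre of its underside, on the table. It may stand on the robot's left or right.
- display: Metal display rack, fixed, 104 mm (x) by 290 mm (y), with three places in a row along its y axis: flat black rubber discs 78 mm across, centred at x = 0 and y = -85, 0 and +85 mm, tops 14 mm above the table. Along both long sides, at x = -48 and +48 mm, runs a wire rail 6 mm thick, 37 mm high. Origin: centre of its underside, on the table. It stands on the side opposite the carrier.
- price_card: Blank white tent-shaped price card (52 mm wide, 34 mm deep at its foot, top 70 mm above the table), fixed on one end of the display rack, at y = +136 or -136 mm in the display's frame; the other end has only a low black block. Origin: centre of the underside of its foot, 12 mm above the table.
- cork_a: Round cork pad, 80 mm across and 4 mm thick, fixed in the carrier; the narrow jar stands on it at the start, and the pad stays behind to show where that jar stood. Origin: centre of its underside, 12 mm above the table.
- cork_b: Round cork pad, 80 mm across and 4 mm thick, fixed in the carrier; the squat jar stands on it at the start, and the pad stays behind to show where that jar stood. Origin: centre of its underside, 12 mm above the table.
- cork_c: Round cork pad, 80 mm across and 4 mm thick, fixed in the carrier; the tall jar stands on it at the start, and the pad stays behind to show where that jar stood. Origin: centre of its underside, 12 mm above the table.
- tape_roll: Bystander: roll of tape lying flat between the racks, 66 mm across and 24 mm high. Origin: centre of its underside. Farther back behind it stands a fixed open cash box at x 0.57 to 0.78 m, y -0.01 to 0.25 m, 65 mm high in front, its raised lid (x 0.66 m and beyond) up to 0.26 m: carry the jars across in front of it.
- black_marker: Bystander: black marker pen lying on the table between the racks, 125 mm long (y) and 17 mm thick. Origin: centre of its underside. Near it a fixed bell stands at x 0.47, y -0.18 m, 65 mm high. Crates stand at the sides, at y above 0.53 m and below -0.52 m.
There are look-alikes about, which are no part of the job. Leave any turquoise look-alike of the narrow_jar alone.

How it is judged:
At the end, for the whole second after the job is handed in: The jars rest upright (0.1 rad) on the display's discs, within 13 mm of the disc centre along and across the rack, in reverse order: the one from beside the end board farthest from the white price card, the middle one in the middle, the one farthest from the board next to the card (((y of price_card in the frame of display above 0.05 m and y of cork_a in the frame of carrier between 0.065 and 0.105 m and y of narrow_jar in the frame of display between -0.098 and -0.072 m) or (y of price_card in the frame of display above 0.05 m and y of cork_a in the frame of carrier between -0.02 and 0.02 m and y of narrow_jar in the frame of display between -0.013 and 0.013 m) or (y of price_card in the frame of display above 0.05 m and y of cork_a in the frame of carrier between -0.105 and -0.065 m and y of narrow_jar in the frame of display between 0.072 and 0.098 m) or (y of price_card in the frame of display below -0.05 m and y of cork_a in the frame of carrier between 0.065 and 0.105 m and y of narrow_jar in the frame of display between 0.072 and 0.098 m) or (y of price_card in the frame of display below -0.05 m and y of cork_a in the frame of carrier between -0.02 and 0.02 m and y of narrow_jar in the frame of display between -0.013 and 0.013 m) or (y of price_card in the frame of display below -0.05 m and y of cork_a in the frame of carrier between -0.105 and -0.065 m and y of narrow_jar in the frame of display between -0.098 and -0.072 m)) and x of narrow_jar in the frame of display between -0.013 and 0.013 m and z of narrow_jar in the frame of display between 0.008 and 0.02 m and angle between each of narrow_jar, squat_jar, tall_jar's own z axis and vertical below 0.1 rad and linear speed of each of narrow_jar, squat_jar, tall_jar below 0.03 m/s and angular speed of each of narrow_jar, squat_jar, tall_jar below 0.5 rad/s and ((y of price_card in the frame of display above 0.05 m and y of cork_b in the frame of carrier between 0.065 and 0.105 m and y of squat_jar in the frame of display between -0.098 and -0.072 m) or (y of price_card in the frame of display above 0.05 m and y of cork_b in the frame of carrier between -0.02 and 0.02 m and y of squat_jar in the frame of display between -0.013 and 0.013 m) or (y of price_card in the frame of display above 0.05 m and y of cork_b in the frame of carrier between -0.105 and -0.065 m and y of squat_jar in the frame of display between 0.072 and 0.098 m) or (y of price_card in the frame of display below -0.05 m and y of cork_b in the frame of carrier between 0.065 and 0.105 m and y of squat_jar in the frame of display between 0.072 and 0.098 m) or (y of price_card in the frame of display below -0.05 m and y of cork_b in the frame of carrier between -0.02 and 0.02 m and y of squat_jar in the frame of display between -0.013 and 0.013 m) or (y of price_card in the frame of display below -0.05 m and y of cork_b in the frame of carrier between -0.105 and -0.065 m and y of squat_jar in the frame of display between -0.098 and -0.072 m)) and x of squat_jar in the frame of display between -0.013 and 0.013 m and z of squat_jar in the frame of display between 0.008 and 0.02 m and ((y of price_card in the frame of display above 0.05 m and y of cork_c in the frame of carrier between 0.065 and 0.105 m and y of tall_jar in the frame of display between -0.098 and -0.072 m) or (y of price_card in the frame of display above 0.05 m and y of cork_c in the frame of carrier between -0.02 and 0.02 m and y of tall_jar in the frame of display between -0.013 and 0.013 m) or (y of price_card in the frame of display above 0.05 m and y of cork_c in the frame of carrier between -0.105 and -0.065 m and y of tall_jar in the frame of display between 0.072 and 0.098 m) or (y of price_card in the frame of display below -0.05 m and y of cork_c in the frame of carrier between 0.065 and 0.105 m and y of tall_jar in the frame of display between 0.072 and 0.098 m) or (y of price_card in the frame of display below -0.05 m and y of cork_c in the frame of carrier between -0.02 and 0.02 m and y of tall_jar in the frame of display between -0.013 and 0.013 m) or (y of price_card in the frame of display below -0.05 m and y of cork_c in the frame of carrier between -0.105 and -0.065 m and y of tall_jar in the frame of display between -0.098 and -0.072 m)) and x of tall_jar in the frame of display between -0.013 and 0.013 m and z of tall_jar in the frame of display between 0.008 and 0.02 m); the robot touches nothing.
It fails at once if a jar is tipped over (more than 0.7 rad) (angle between any of narrow_jar, squat_jar, tall_jar's own z axis and vertical above 0.7 rad).
It fails at once if the tape roll or the black marker is moved by more than 30 mm (distance of any of tape_roll, black_marker from where it was at the start of the episode above 0.03 m).
It also fails if it takes over 93 s, if anything falls off the work surface, if the arm or the gripper's body presses on something with over 40 N, if the wrist force passes 120 N, or if a joint passes its speed limit or range.

### The arm

A 7-joint arm with a two-finger parallel gripper is mounted at the origin on a cart in front of the work surface, level with it; the furniture and walls round the work are solid. World frame = base frame: x ahead of the robot, y to its left, z up, the work surface at z = 0. Lengths are in m, angles in rad, forces in N, time in s.
With the tool pointing down it reaches from about 0.35 to 0.9 m from the base axis. Payload 19.9 kg.
Tool frame: the origin (TCP) lies between the finger pads; the fingertips stand 19 mm ahead of it and the grasp point (between the pads) is the TCP; z points along the fingers, y is the line along which they close (so a half turn about z gives the same grasp; the last joint's range is limited). The gripper opens to 94 mm and grips with 3 to 60 N. Pads are 16 mm wide; open, the fingers measure 119 mm over their backs; the gripper's body (75 mm by 177 mm) begins 78 mm behind the grasp point.
Start: joints at [-1.151, 0.417, -0.01, 1.614, 0.005, 1.111, -0.053], TCP at [0.278, 0.56, 0.224] pointing down, gripper open.
Joint ranges: [-2.81, 2.81], [-0.39, 2.02], [-1.27, 1.25], [0.06, 2.57], [-1.19, 4.33], [0.19, 2], [-2.82, 2.82]. Speed limits (rad/s): [1.89, 1.89, 2.39, 2.39, 3.01, 3.01, 3.01].

### API

Orientations are given as a 3x3 rotation matrix whose columns are the frame's x, y, z axes.
In Python, from rig import robot gives the robot as it stands. Calls block until the motion is done:
- robot.move_ptp(position, orientation): joint-space move of the TCP to a pose.
- robot.move_linear(position, velocity=0.15, frame=None, threshold=None): straight line of the TCP; frame=None keeps the orientation; velocity is the mean speed in m/s. With threshold (N) it stops when the force on the tool has changed by that much, and returns True; else False.
- robot.goto_joints(angles): joint-space move.
- robot.gripper_to(opening): finger opening in m; the grip force is fixed at half the most; returns when the fingers have stopped.
- robot.pause(seconds).
- robot.ik(position, orientation): joint angles nearest the present ones, or None.
- robot.get_state(): the state.
- robot.grab_frame(name): name is "scene" or "top" or "wrist"; returns the picture (480x640x3 uint8, red, green, blue); there is no depth.
- robot.camera_info(name): a dict with "fx", "fy", "cx", "cy" (pixels), "dist" ([k1, k2, p1, p2, k3] as OpenCV has them; the pictures are not rectified), "rvec" (rotation vector, rad) and "tvec" (3), from world to camera coordinates, as OpenCV has them. Camera axes: x right, y down, z forward; pixel columns grow to the right and rows downward; lengths in m; the calibration is good to about 2 mm. A picture is of the moment at which its call begins: read the wrist's pose just before it. camera_info takes no time and is no camera call; for the wrist camera it gives the pose at the moment of the call.
A pose or a line that the arm cannot do raises robot.PlanningError and nothing moves.
- robot.sign_off(): hands the job in; it is judged then, once.
The state is a dict: "time": time; "qpos": joint angles; "joint_vel": joint speeds; "effort": joint torques, N m; "ee_pos": TCP position; "tool_rot": TCP orientation; "force": force on the tool from outside, world axes, zero at the start; "moment": the same for the moment, N m; "opening": finger opening in m; "grasp_force": force on a finger pad.
Only numpy, scipy, OpenCV 4.12 (cv2) and the standard library are available. Lean on these libraries where they do the work, as an engineer would, in place of code of your own. Each camera call takes 0.05 s, during which the arm holds its last target. There are 200 camera calls.

## Working session

There is one attempt and no reset: what is moved stays moved. The work goes in short steps, each a Python script; the robot and the scene stay as the last script left them, time stands still between calls to the robot, and variables do not carry over. Pictures are saved under pics/ and viewed, at most 14 in all, crops included, and the job is handed in when it is done.

```bash
mkdir -p pics; ls; python3 - <<'E'
from rig import robot
import cv2,numpy as np
for n in("scene","top"):
    cv2.imwrite(f"pics/{n}0.png",robot.grab_frame(n)[:,:,::-1])
    c=robot.camera_info(n);R=cv2.Rodrigues(np.array(c['rvec']))[0];print(n,c,-R.T@np.array(c['tvec']).ravel())
s=robot.get_state();print(s['time'],s['tool_rot'],s['opening'])
E
```

```text
pics
scene {'fx': 509.0595050253669, 'fy': 509.0595050253669, 'cx': 319.3742111785301, 'cy': 237.53858504241356, 'dist': array([-0.13435862,  0.        ,  0.        ,  0.        ,  0.        ]), 'rvec': array([ 2.36121823, -0.65417166,  0.23936979]), 'tvec': array([-0.39640838,  0.25512636,  1.15254968])} [ 0.05638665 -0.67940114  1.04203382]
top {'fx': 453.0879012405054, 'fy': 453.0879012405054, 'cx': 315.6792667690942, 'cy': 245.2150650986589, 'dist': array([-0.02093506,  0.        ,  0.        ,  0.        ,  0.        ]), 'rvec': array([ 2.18865475, -2.15756002,  0.10403023]), 'tvec': array([0.04491182, 0.51872982, 1.18731667])} [0.40322009 0.0524659  1.23104811]
0.1 [[-8.95674600e-01  4.44709847e-01 -4.02889827e-04]
 [ 4.44710019e-01  8.95674012e-01 -1.03102063e-03]
 [-9.76470793e-05 -1.10262813e-03 -9.99999387e-01]] 0.09411946506901817
```

View pics/scene0.png

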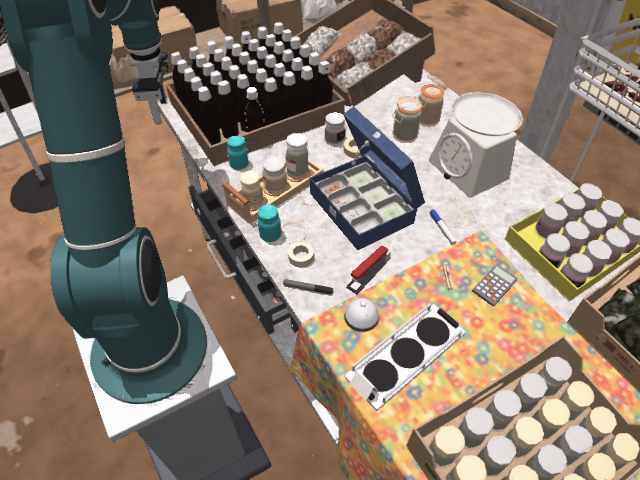

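View pics/top0.png

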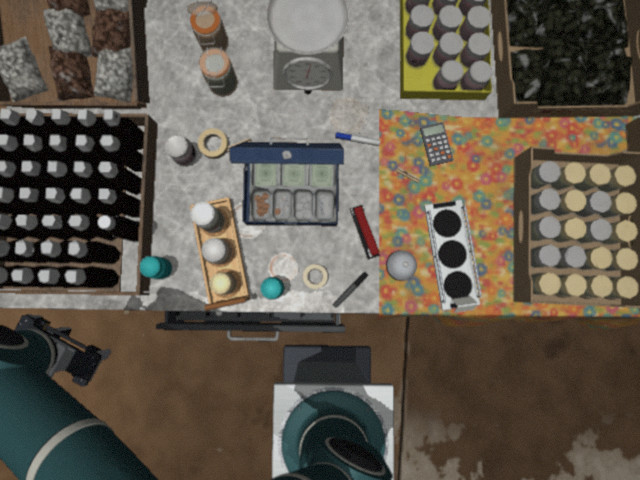

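Carrier at left, with its grip board at its near end (scene 235,195) and the cream jar beside it. Display at right, with its white card at the near end (scene 363,385) and black block at the far end (447,317). Enlarging both regions.

```bash
python3 - <<'E'
import cv2,numpy as np
t=cv2.imread('pics/top0.png');s=cv2.imread('pics/scene0.png')
r=lambda i,x,y,w,h,f:cv2.resize(i[y:y+h,x:x+w],None,fx=f,fy=f,interpolation=cv2.INTER_CUBIC)
a=np.hstack([r(t,180,190,80,120,5),r(t,410,190,80,120,5)])
b=np.hstack([r(s,215,120,120,120,3.3333),r(s,345,300,120,120,3.3333)])
cv2.imwrite('pics/ct.png',a);cv2.imwrite('pics/cs.png',b)
E
```

```text
(no output)
```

View pics/ct.png

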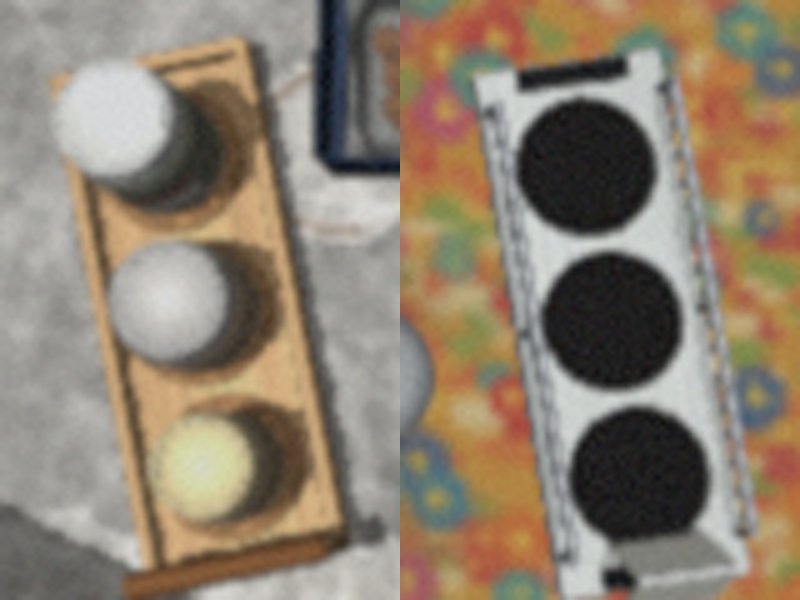

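View pics/cs.png

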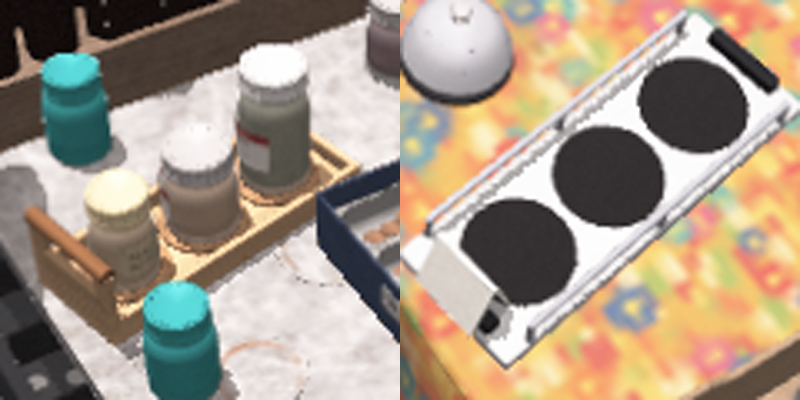

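Candidates for the narrow jar: cream-lid jar at top (221,283), in the carrier; turquoise look-alikes at top (153,267) and (272,288), left alone. In the crops the carrier order from the board is narrow (cream), squat (grey), tall (white). The discs are clear of obstructions and the card is at the near end. Triangulating.

```bash
cat >h.py <<'E'
from rig import robot
import cv2,numpy as np
def ray(n,uv,c=None):
    c=c or robot.camera_info(n);K=np.array([[c['fx'],0,c['cx']],[0,c['fy'],c['cy']],[0,0,1]])
    R=cv2.Rodrigues(np.array(c['rvec']))[0]
    u=cv2.undistortPoints(np.array([[uv]],float),K,np.array(c['dist'])).ravel()
    d=R.T@np.r_[u,1];return -R.T@np.array(c['tvec']).ravel(),d/np.linalg.norm(d)
def at_z(n,uv,z,c=None):
    o,d=ray(n,uv,c);return o+d*(z-o[2])/d[2]
def tri(rs):
    A=sum(np.eye(3)-np.outer(d,d) for o,d in rs);b=sum((np.eye(3)-np.outer(d,d))@o for o,d in rs)
    p=np.linalg.solve(A,b);return p,[np.linalg.norm(np.cross(p-o,d)) for o,d in rs]
E
python3 - <<'E'
from h import *
np.set_printoptions(precision=4,suppress=True)
P={'tall':((112,118),(273,63),.138),'squat':((168,302),(197,146),.102),'narrow':((205,468),(122,190),.108),
'far':((587,167),(693,105),.014),'mid':((613,321),(609,176),.014),'near':((640,473),(518,252),.014)}
for k,(a,b,z) in P.items():
    L=z>.05
    ta=(np.array(a)-(0 if L else [400,0])+.5)/5-.5+([180,190] if L else [410,190])
    sb=(np.array(b)-(0 if L else [400,0])+.5)/3.3333-.5+([215,120] if L else [345,300])
    p,e=tri([ray('top',ta),ray('scene',sb)])
    print(k,p,np.round(e[0],4),at_z('top',ta,z)[:2],at_z('scene',sb,z)[:2])
E
```

```text
tall [0.5834 0.3303 0.1381] 0.0018 [0.5818 0.3311] [0.5851 0.3297]
squat [0.4966 0.3079 0.1015] 0.0018 [0.495  0.3086] [0.4981 0.3066]
narrow [0.4152 0.2844 0.1094] 0.0031 [0.4124 0.286 ] [0.4184 0.2843]
far [ 0.5857 -0.3049  0.0103] 0.0004 [ 0.5848 -0.3036] [ 0.5842 -0.3063]
mid [ 0.502  -0.318   0.0103] 0.0007 [ 0.5011 -0.3165] [ 0.501  -0.3196]
near [ 0.419  -0.3314  0.0087] 0.0005 [ 0.4194 -0.33  ] [ 0.4167 -0.3329]
```

```bash
cat >>h.py <<'E'
def rot(deg):
    a=np.radians(deg);y=np.array([-np.sin(a),np.cos(a),0]);z=np.array([0,0,-1.]);return np.c_[np.cross(y,z),y,z]
E
python3 - <<'E'
from h import *
import pickle
robot.move_linear([.278,.56,.38],velocity=.25)
o={}
for n,p,a in(('car',[.47,.30,.38],12),('dis',[.47,-.32,.38],9)):
    robot.move_ptp(p,rot(a)); robot.pause(.2)
    o[n]=robot.camera_info('wrist'); cv2.imwrite(f'pics/w_{n}.png',robot.grab_frame('wrist')[:,:,::-1])
    print(robot.get_state()['time'],robot.get_state()['qpos'],robot.get_state()['force'])
pickle.dump(o,open('w.pkl','wb'))
E
```

```text
2.35 [-0.70259121  0.19002696  0.09246366  1.56919871 -0.01778895  1.38342413
  1.17264899] [-0.87588386 -0.31453631 -0.34091606]
4.8167 [-0.10058489  0.26790918  0.80800451  1.56079376 -0.19556505  1.39673595
  2.45199534] [-0.16942094  0.37355838  0.10391464]
```

View pics/w_car.png

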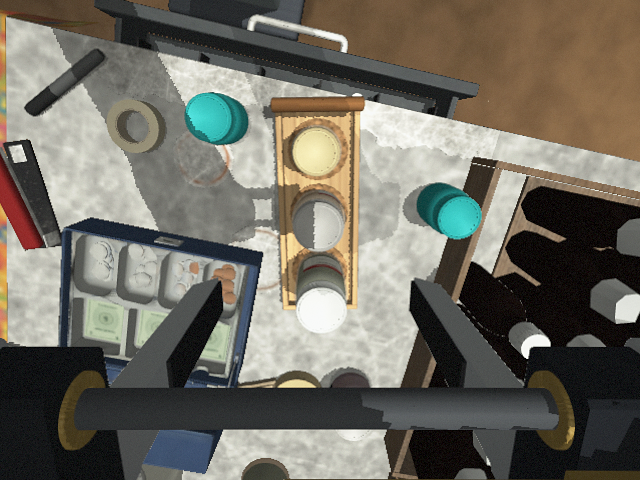

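View pics/w_dis.png

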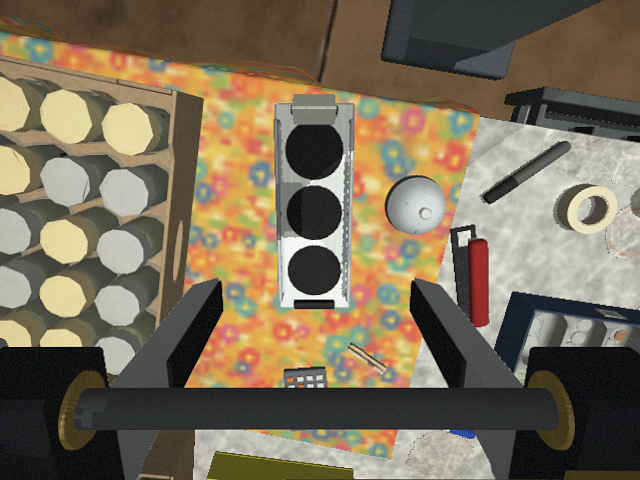

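Wrist views: lids at (317,152), (319,222), (322,309); discs at (314,150), (314,213), (314,271). The card is at the near end and the bell (413,205) is well clear.

```bash
python3 - <<'E'
from h import *
import pickle
np.set_printoptions(precision=4,suppress=True)
w=pickle.load(open('w.pkl','rb'))
T={'tall':((202,213.3),(296.6,138.5),(322,309),.138),'squat':((213.2,250),(273.8,163.5),(319,221),.102),'narrow':((220.6,283.2),(251.2,176.7),(317,151),.108),
'far':((447,223),(432.5,331.1),(314,271),.014),'mid':((452.2,253.8),(407.4,352.4),(314,213),.014),'near':((457.6,284.2),(380,375.2),(314,150),.014)}
for k,(a,b,c,z) in T.items():
    i=w['car' if z>.05 else 'dis']
    p,e=tri([ray('top',a),ray('scene',b),ray('wrist',c,i)])
    print(k,p,np.array(e),at_z('wrist',c,z,i)[:2])
print(ray('wrist',(1,1),w['dis'])[0],at_z('wrist',(413,190),.03,w['dis']),at_z('wrist',(444,210),.01,w['dis']))
for q in (rot(9),rot(189)):
  for p in([.586,-.305,.08],[.419,-.331,.08],[.5,-.3,.3],[.45,.3,.3]): print(robot.ik(p,q))
E
```

```text
tall [0.5837 0.3318 0.1365] [0.002  0.0024 0.0011] [0.5827 0.3328]
squat [0.4953 0.309  0.0996] [0.0002 0.0038 0.0037] [0.491  0.3097]
narrow [0.4151 0.2881 0.105 ] [0.003  0.0043 0.0029] [0.4136 0.2906]
far [ 0.5863 -0.3041  0.0113] [0.0011 0.0011 0.002 ] [ 0.5871 -0.3031]
mid [ 0.5024 -0.3174  0.0105] [0.0011 0.0009 0.0012] [ 0.5024 -0.3166]
near [ 0.4188 -0.3308  0.009 ] [0.001  0.0005 0.001 ] [ 0.4182 -0.3299]
[ 0.391  -0.3315  0.5402] [ 0.4477 -0.1925  0.03  ] [ 0.4705 -0.1381  0.01  ]
[ 0.0074  0.7225  0.6219  1.642  -0.4972  0.9403  2.5382]
[ 0.0885  0.5324  0.6611  1.9732 -0.4557  0.7868  2.74  ]
[-0.1095  0.3504  0.772   1.6487 -0.2553  1.2469  2.442 ]
[-1.0115  0.2109  0.4301  1.7423 -0.0935  1.2086  1.1712]
[-0.2974  1.0682  1.2459  1.6517 -1.0673  1.2474 -0.2274]
[-0.1847  0.739   1.0813  1.9803 -0.8225  0.9461 -0.0901]
[-0.3049  0.4563  1.0859  1.6537 -0.418   1.288  -0.5552]
[-1.5101  0.3383  1.0876  1.7552 -0.3159  1.2403 -1.7549]
```

```bash
cat >>h.py <<'E'
def carry(src,dst,zg,zc=.28,a1=12,a2=9):
    src,dst=np.array(src),np.array(dst);L=robot.move_linear;A,B=rot(a1),rot(a2)
    s=robot.get_state()
    if s['ee_pos'][1]<0:
        L([.45,-.25,.3],.3); L([.45,.22,.3],.3,A)
    L([*src,zc],.3,A); L([*src,zg+.06],.2)
    print('contact',L([*src,zg],.08,threshold=8))
    robot.gripper_to(.04); s=robot.get_state(); print('grip',s['opening'],s['grasp_force'],s['time'],s['ee_pos'])
    if s['opening']<.05: return
    L([*src,zg+.04],.1); L([*src,zc],.25); L([.45,.22,zc],.25); L([.45,-.25,zc],.25,B)
    L([*dst,zc],.25); L([*dst,zg+.02],.2); robot.pause(.2)
    print('contact',L([*dst,zg-.002],.03,threshold=6),robot.get_state()['ee_pos'],robot.get_state()['opening'])
    robot.gripper_to(.094); robot.pause(.2)
    L([*dst,zg+.06],.15); L([*dst,zc],.3); s=robot.get_state(); print(s['time'],s['force'])
E
python3 - <<'E'
from h import *
try: carry((.583,.3315),(.419,-.3305),.092)
except robot.PlanningError as e: print('ERR',e,robot.get_state()['ee_pos'])
cv2.imwrite('pics/top1.png',robot.grab_frame('top')[:,:,::-1]);cv2.imwrite('pics/s1.png',robot.grab_frame('scene')[:,:,::-1])
E
```

```text
contact False
grip 0.06321951131488125 29.822047522757202 10.0583 [0.58304949 0.3317761  0.09216102]
contact True [ 0.41891201 -0.33027828  0.09003926] 0.06309378783677591
18.625 [ 0.72126126 -0.5650331  -1.08130912]
```

View pics/s1.png

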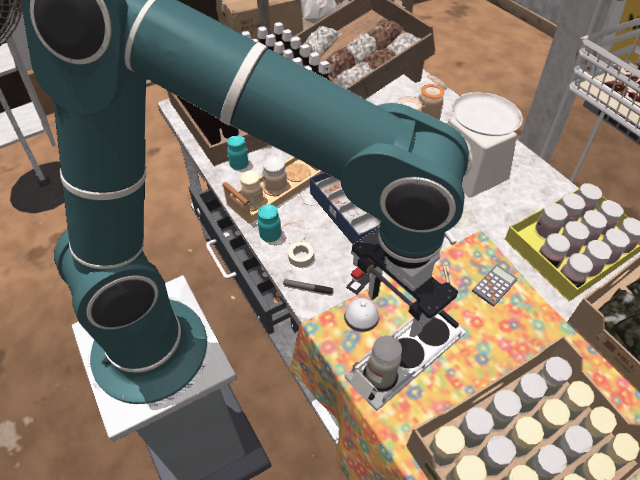

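The tall jar stands on the near disc at scene (383,370). Next the squat jar, then checks from above with the wrist camera.

```bash
python3 - <<'E'
from h import *
import pickle
try:
    carry((.4945,.309),(.502,-.317),.068)
    robot.move_linear([.47,-.32,.38],.3);robot.pause(.2)
    pickle.dump(robot.camera_info('wrist'),open('w2.pkl','wb'))
    cv2.imwrite('pics/w2.png',robot.grab_frame('wrist')[:,:,::-1])
except robot.PlanningError as e: print('ERR',e,robot.get_state()['ee_pos'])
E
```

```text
contact False
grip 0.06491657660728972 30.021250983991195 23.75 [0.49455245 0.30908555 0.06815614]
contact True [ 0.50159539 -0.31687637  0.06612469] 0.06481111791250252
32.2917 [ 0.0662501   0.97798231 -0.28589528]
```

View pics/w2.png

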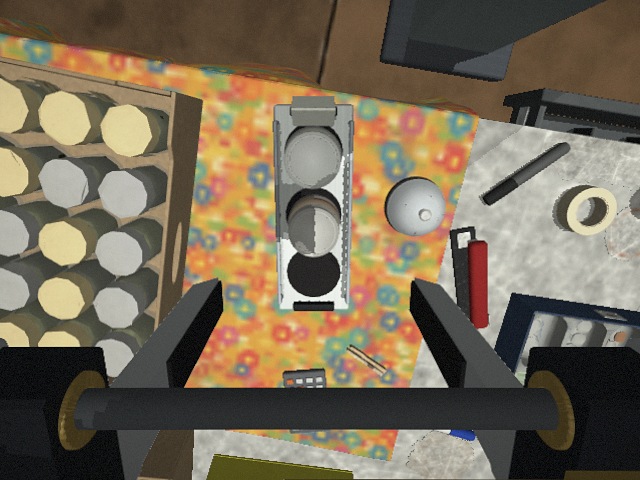

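Lids at (312,156) for the tall jar and (312,231) for the squat. Computing their offsets and bringing the narrow jar.

```bash
python3 - <<'E'
from h import *
import pickle
c=pickle.load(open('w2.pkl','rb'))
print(at_z('wrist',(312.5,156),.136,c),at_z('wrist',(312,231),.100,c))
try:
    carry((.4145,.288),(.586,-.304),.070)
    robot.move_linear([.47,-.32,.38],.3);robot.pause(.2)
    pickle.dump(robot.camera_info('wrist'),open('w3.pkl','wb'))
    cv2.imwrite('pics/w3.png',robot.grab_frame('wrist')[90:330,240:400,::-1].repeat(2,0).repeat(2,1))
    robot.move_ptp([.42,.1,.35],rot(10)); print(robot.get_state()['time'])
    t=robot.grab_frame('top')[190:310,400:500,::-1];cv2.imwrite('pics/t3.png',cv2.resize(t,None,fx=5,fy=5,interpolation=cv2.INTER_CUBIC))
except robot.PlanningError as e: print('ERR',e,robot.get_state()['ee_pos'])
E
```

```text
[ 0.41657571 -0.33043336  0.136     ] [ 0.50397628 -0.31754699  0.1       ]
contact False
grip 0.057685029159458154 29.932452063330857 38.1417 [0.41453252 0.28804383 0.07007803]
contact True [ 0.58572524 -0.30389184  0.06813058] 0.057802441143412576
46.9 [-0.32661801  0.06071309 -0.42130268]
49.3833
```

View pics/w3.png

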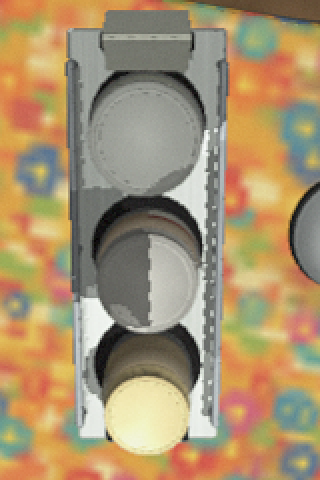

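View pics/t3.png

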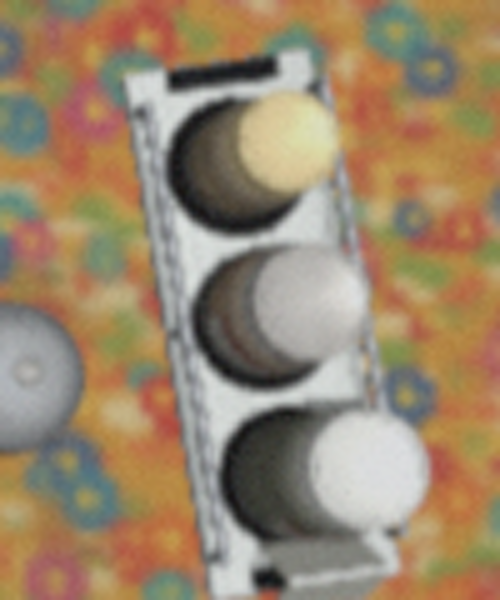

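All three jars are upright on the discs. Top-crop lid centres are (288,143), (312,303) and (370,470). Checking their positions.

```bash
python3 - <<'E'
from h import *
import pickle
c=pickle.load(open('w3.pkl','rb'))
for n,t,w,z,d in(('narrow',(288,143),(147,414),.106,(.586,-.304)),('squat',(312,303),(148,282),.100,(.502,-.317)),('tall',(370,470),(146,133),.136,(.419,-.3305))):
    a=at_z('top',(np.array(t)+.5)/5-.5+[400,190],z)[:2]-d;b=at_z('wrist',np.array(w)/2+[240,90],z,c)[:2]-d
    print(n,(a*1e3).round(1),(b*1e3).round(1))
E
```

```text
narrow [-2.4  1.4] [-1.5  1. ]
squat [1.6 1.7] [2.2 1.8]
tall [0.8 0. ] [-1.4  0.7]
```

All three are within about 3 mm of their disc centres, against a 13 mm limit.

```bash
python3 -c "
from rig import robot
print(robot.sign_off())"
```

```text
the job is handed in; nothing more can be done
None
```

The job is handed in, with no verdict returned: all three jars stand upright and released on the display in reverse order, each measured within about 3 mm of its disc centre (narrow farthest from the card, squat in the middle, tall next to the card).

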